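Prove the dryer power unit dead

ROBOT

A 6-joint arm with a two-finger parallel gripper is mounted at the origin on the work surface. World frame = base frame: x ahead of the robot, y to its left, z up, the work surface at z = 0. Lengths are in m, angles in rad, forces in N, time in s.
With the tool pointing down it reaches from about 0.4 to 0.825 m from the base axis. Payload 7 kg.
Tool frame: the origin (TCP) lies between the finger pads; the fingertips stand 11 mm ahead of it and the grasp point (between the pads) lies 8 mm behind it (arm.tips_ahead is the distance from the TCP to the fingertips, in m); z points along the fingers, x is the direction in which the jaws open and shut, and the axes are right-handed (so a half turn about z gives the same grasp; the last joint's range is limited). The gripper opens to 88 mm and grips with 3 to 60 N. Pads are 19 mm wide; open, the fingers measure 130 mm over their backs; the gripper's body (78 mm by 193 mm) begins 47 mm behind the grasp point.
Start: joints at [-1.052, 0.359, 0.012, 0, -1.224, -0.288], TCP at [0.154, -0.657, 0.238] pointing down, gripper open.
Joint ranges: [-3.07, 3.07], [-1.43, 2.12], [-1.02, 1.25], [-3.03, 1.67], [-3.05, -0], [-3.03, 3.03]. Speed limits (rad/s): [2.39, 2.39, 3.01, 3.14, 3.14, 3.14].

INTERFACE

Orientations are given as [roll, pitch, yaw] about the fixed x, y, z axes, in that order (R = Rz(yaw) Ry(pitch) Rx(roll)).
In Python, from station import arm, optics, finder gives the robot as it stands. The module is installed in compiled form; this text tells all that it offers.
- The arm moves only by the tool apply_moves, never from a script. Its argument "increments" is one flat list of numbers, 6 for each row, row after row: the shift along the world's x, y, z in m, then the turn, a rotation vector about the world's x, y, z in rad. In form: [tx, ty, tz, rx, ry, rz, tx, ty, tz, rx, ry, rz, ...]. A call has 1 to 20 rows; each row shifts and turns the pose as measured when the row begins; what a row does not reach is not made up. A row lasts 1/12 s, in which the tool goes at most 41.7 mm and 7.16 degrees, less where a joint would pass 70% of its speed; a pose out of reach is approached as far as the arm can. A call with a gripper value outside its range is refused whole. "hand" is the closure, from 0 (fully open) to 1 (shut), set as the call begins (left out, the last holds). The fingers move at their own pace and stop on an object; "force" is the grip in N (left out, the last holds). Time passes only in rows, so rows that do not move let the fingers close. It gives the time, the measured TCP pose, the force and the opening at its end, in the units of the state.
- arm.get_state(): the state, without advancing time (a new reading comes with each control period).
- optics.grab_frame(name): name is "side" or "top" or "wrist"; returns the picture (480x640x3 uint8, red, green, blue); there is no depth.
- optics.camera_model(name): a dict with "fx", "fy", "cx", "cy" (pixels), "world_to_cam" (4x4, takes a point from world to camera coordinates); the wrist camera has in their place "T_tool_cam" (4x4, takes a point from camera to tool coordinates, whose origin is the TCP and whose axes are the tool frame's). Camera axes: x right, y up, looking along -z (the intrinsics and any distortion apply to the point x, -y, -z); pixel columns grow to the right and rows downward; lengths in m; the calibration is good to about 2 mm. The wrist camera is an equidistant fisheye: a pixel r from the principal point sees the ray r / f radians off the axis. A picture is of the moment at which its call begins: read the wrist's pose just before it. camera_model takes no time and is no camera call.
- arm.job_done(): hands the job in, once; it reports no verdict.
Trained networks look in the newest picture that a camera, given by its name, has taken for a name from the list of things; names that differ only in an ending like _2 or _b are one class to them, and where a whole thing is asked for, a point or a joint stands for the part that bears it (a point fixed in the world has none). Each returns a list of dicts, best first, with "conf" (0 to 1); they miss things now and then, are a little off and sometimes report something else, mostly with a low value. They report only what shows in the picture. A call takes as long as a camera call. They do not tell look-alikes from the thing itself.
- finder.find_in(camera, name): "box" ([left, top, right, bottom] in pixels, round what is visible of it).
- finder.landmark_of(camera, name): "point" ([column, row] in pixels: a listed point, or the origin of a listed thing).
The state is a dict: "t": time; "q": joint angles; "qd": joint speeds; "joint_efforts": joint torques, N m; "eef_pos": TCP position; "ee_rot": TCP orientation; "force": force on the tool from outside, world axes, zero at the start; "moment": the same for the moment, N m; "width": finger opening in m.
Only numpy, scipy, OpenCV 4.12 (cv2) and the standard library are available. Lean on these libraries where they do the work, as an engineer would, in place of code of your own. Each camera call takes 0.05 s, during which the arm holds its last target. There are 200 camera calls.

TASK

Make the dryer's power unit safe and check it: first throw the red isolator lever fully over to off (leaning to the front of the unit, the side with the black strip), and only then take the orange tester out of its stand and press its sprung steel tip on the brass disc inside the yellow ring, with the tester square to the sloping panel and lightly, so that the tip is pushed about half way in and does not bottom out. Finish like that, the gripper still holding the tester still on the disc, and leave the other things on the table where they are.

Things in the scene. Friction and masses are not known exactly. Their poses are not given: they have to be found in the camera images.
- unit: fixed dryer power unit: pink case 200 (x) x 340 (y) x 52 mm high; isolator on its -y part, white sloping panel on its +y part. Origin on the table under the case, 10 mm in front of its middle; -x is the front (low black strip, three lamps). Panel 120 x 170 mm, centre (0, 60, 95) mm, falls to the front at 25 degrees: normal (-0.423, 0, 0.906). Pink block behind it 109 mm high
- isolator_base: yellow block of the isolator, 70 (x) x 50 (y) x 25 mm high, fixed on the unit's case and square to the unit; origin under its middle (52 mm above the table); -x is the front. The lever hinges 22 mm above this origin about y
- isolator (a joint): angle of the red-knobbed isolator lever: 0 = off, leaning 0.5 rad to the front (-x of the block); 1.0 = on, leaning 0.5 rad to the back (+x). End stops at both; a stiff hinge keeps it where it is left and takes about 2 N at the knob
- isolator_tip (a point): centre of the red knob, a ball 26 mm in diameter on a 10 mm rod, 75 mm from the hinge axis
- tester: orange and black cordless tester, about 130 g, standing tip down in its stand. Origin at the underside of its black finger guard (disc 42 mm across, 6 mm thick), z along its axis away from the tip. Above: handle 24 x 24 mm square (sides along x and y), z 6 to 96 mm. Below: black sleeve 23 mm across to z -22, 14 mm barrel to z -48, then the sprung steel tip
- tester_tip (a point): very end of the steel tip (7 mm in diameter, round end): 64 mm below the tester's origin on its axis when fully out; it moves with the tip
- tip (a joint): how far the sprung tip is pushed in: 0 fully out, 0.012 m fully in. Push needed 1.2 N at the start, 3 N half way, 4.8 N fully in, then rigid
- stand: grey block 80 x 80 x 75 mm high with a round hole 27 mm wide in its top, fixed; origin under its middle. The tester's guard rests on its top and it lifts straight up and out (64 mm)
- contact_yellow: test contact with the YELLOW ring (30 mm in diameter, 4 mm proud of the panel), fixed; three such contacts in a row along y on the panel, 48 mm apart, in any order. Origin on the panel's surface under its middle, axes parallel to the unit's
- yellow_spot (a point): centre of the face of the brass disc (18 mm in diameter, 5.5 mm proud of the panel) in the yellow ring; its z axis points straight out of the panel
- contact_blue: the same with a BLUE ring, not to be used
- contact_black: the same with a BLACK ring, not to be used
- jar: detergent jar with a blue cap, 72 mm in diameter, 120 mm high, loose; origin under its middle; leave it
- screwdriver: screwdriver lying beside the unit, about 200 mm long and 26 mm high, loose; leave it
- pulley: grooved aluminium belt pulley, 70 mm in diameter, 36 mm high, loose; leave it
- scoop_cup: green cup 70 mm in diameter, 70 mm high, loose; leave it
- carton: blue carton 60 x 90 x 120 mm high, loose; leave it
Not all that is in view belongs to the job. Leave any turquoise look-alike of the stand alone. There is more than one size of the tester; the one meant has the size given above.

How it is judged:
On the way, in this order (a step that is already met when the one before it is completed fails the run):
1. the isolator lever is fully over to off (value of joint isolator below 0.12 rad), for 0.2 s.
2. the tester, in the gripper, is square on the yellow-ringed disc with its tip part way in (distance between tester_tip and yellow_spot below 0.009 m and angle between the z axis of tester and the z axis of yellow_spot, either way round below 0.17 rad and contact force between tester and contact_yellow between 0.8 and 9 N and value of joint tip between 0.002 and 0.0105 m and value of joint isolator below 0.12 rad and contact force between the fingers and tester above 1 N), for 0.3 s.
At the end, for the whole second after the job is handed in: isolator within 0.12 rad of off; tip within 9 mm of the yellow-ringed disc's centre, tester within 0.17 rad of square to the panel, tip 2 to 10.5 mm in (of 12) at 0.8 to 9 N on that contact; tester gripped, still (under 0.02 m/s), not leaning on unit or stand (all of step 2 and contact force between tester and unit below 0.3 N and contact force between tester and stand below 0.3 N and linear speed of tester below 0.02 m/s); the arm keeps its last pose, push and grip.
It fails at once if the tester touches a contact while the isolator is still on (value of joint isolator above 0.3 rad and (contact force between tester and contact_yellow above 0.3 N or contact force between tester and contact_blue above 0.3 N or contact force between tester and contact_black above 0.3 N)).
It fails at once if the tester is rammed onto a contact (over 25 N) (contact force between tester and contact_yellow above 25 N or contact force between tester and contact_blue above 25 N or contact force between tester and contact_black above 25 N).
It fails at once if one of the other loose things (jar, screwdriver, pulley, cup, carton) is moved more than 30 mm (distance of any of jar, screwdriver, pulley, scoop_cup, carton from where it was at the start of the episode above 0.03 m).
It also fails if it takes over 51 s, if anything falls off the work surface, if the arm or the gripper's body presses on something with over 40 N, if the wrist force passes 120 N, or if a joint passes its speed limit or range.

## Working session

There is one attempt and no reset: what is moved stays moved. The work goes in short steps, Python scripts to look and compute and a tool call to move; the robot and the scene stay as the last step left them, time stands still between calls to the robot, and variables do not carry over. Pictures are saved under pics/ and viewed, about 8 in all and at most 12, crops included, and the job is handed in when it is done.

Besides the shell and the picture viewer there is one more tool, called by a JSON object that holds its "op" and its "data", one argument or row to a line. apply_moves: Moves the arm, as the interface text tells. Its arguments: {"type":"object","properties":{"increments":{"type":"array"},"hand":{"type":"number"},"force":{"type":"number"}},"required":["increments"]}

```bash
mkdir -p pics; cat > h.py <<'E'
import numpy as np, cv2
from station import arm, optics, finder
from scipy.spatial.transform import Rotation as R
def ray(cam,px,st=None):
    m=optics.camera_model(cam); u=(px[0]-m['cx'])/m['fx']; v=(px[1]-m['cy'])/m['fy']
    if cam=='wrist':
        th=np.hypot(u,v); s=np.sin(th)/max(th,1e-9); d=np.array([u*s,-v*s,-np.cos(th)])
        st=st or arm.get_state(); T=np.eye(4); T[:3,:3]=R.from_euler('xyz',st['ee_rot']).as_matrix(); T[:3,3]=st['eef_pos']
        T=T@m['T_tool_cam']
    else:
        d=np.array([u,-v,-1.]); T=np.linalg.inv(m['world_to_cam'])
    d=T[:3,:3]@d; return T[:3,3],d/np.linalg.norm(d)
def tri(rays):
    A=np.zeros((3,3));b=np.zeros(3)
    for o,d in rays:
        P=np.eye(3)-np.outer(d,d);A+=P;b+=P@o
    x=np.linalg.solve(A,b); return x,[round(1e3*np.linalg.norm((np.eye(3)-np.outer(d,d))@(x-o)),1) for o,d in rays]
def atz(r,z): o,d=r; return o+d*(z-o[2])/d[2]
def grab(cam,f=None):
    im=optics.grab_frame(cam)
    if f: cv2.imwrite('pics/'+f+'.png',im[:,:,::-1])
    return im
E
python3 - <<'E'
from h import *
print(arm.get_state())
for c in('side','top'):
    m=optics.camera_model(c);print(c,{k:v for k,v in m.items() if k!='world_to_cam'},np.linalg.inv(m['world_to_cam'])[:3].round(3).tolist()); grab(c,c+'0')
print(optics.camera_model('wrist'))
for c in('side','top'):
    for n in ['unit','isolator_base','isolator_tip','tester','tester_tip','stand','contact_yellow','yellow_spot','contact_blue','contact_black','jar','screwdriver','pulley','scoop_cup','carton']:
        print(c,n,[(np.round(x['point']).astype(int).tolist(),round(x['conf'],2)) for x in finder.landmark_of(c,n)[:3]])
print([(x['box'],x['conf']) for x in finder.find_in('top','tester')],[(x['box'],x['conf']) for x in finder.find_in('side','tester')])
E
```

```text
{'t': 0.0, 'q': array([-1.05192836e+00,  3.59377060e-01,  1.10606115e-02, -3.40155361e-04,
       -1.22408261e+00, -2.88095078e-01]), 'qd': array([ 7.81621804e-05, -1.02440961e-03, -3.87402353e-04, -1.88567292e-04,
        1.57157281e-03,  1.02874343e-03]), 'joint_efforts': array([ 7.72927215e-04, -5.82726574e+01,  2.93059230e+01,  6.99738085e+00,
        6.92600326e-03, -1.44515402e-04]), 'eef_pos': array([ 0.15425676, -0.65666046,  0.23663158]), 'ee_rot': array([-3.14144382e+00, -1.62754266e-03,  1.80145325e+00]), 'force': array([-0.3731413 ,  0.59455342, -1.11445622]), 'moment': array([-0.02543726,  0.01552359, -0.00178798]), 'width': 0.0876199353510591}
side {'fx': 602.4530669593504, 'fy': 602.4530669593504, 'cx': 316.98093713255616, 'cy': 243.21366339680316} [[-0.943, 0.207, -0.261, 0.133], [-0.332, -0.627, 0.704, 0.994], [-0.018, 0.751, 0.66, 1.035]]
top {'fx': 594.4004073519422, 'fy': 594.4004073519422, 'cx': 318.73576145303105, 'cy': 240.09521242180486} [[0.029, 0.998, -0.063, 0.385], [-1.0, 0.03, 0.006, -0.007], [0.008, 0.063, 0.998, 1.751]]
{'fx': 371.64829954431775, 'fy': 
[... 1345 characters left out ...]
63], 0.78), ([372, 278], 0.75), ([425, 318], 0.59)]
top contact_yellow [([293, 206], 0.42)]
top yellow_spot [([294, 208], 0.48), ([326, 214], 0.19)]
top contact_blue [([309, 209], 0.45)]
top contact_black [([326, 212], 0.41)]
top jar [([196, 250], 0.73)]
top screwdriver [([213, 181], 0.83), ([420, 264], 0.39), ([469, 220], 0.29)]
top pulley [([172, 196], 0.73), ([423, 262], 0.68)]
top scoop_cup [([468, 223], 0.86)]
top carton [([437, 184], 0.79), ([213, 180], 0.47)]
[([459.4, 251.3, 488.6, 270.3], 0.92), ([419.4, 256.3, 437.5, 270.1], 0.55)] [([374.9, 150.4, 386.0, 185.8], 0.95), ([376.6, 111.0, 395.4, 172.0], 0.74), ([171.1, 386.6, 211.0, 422.3], 0.37), ([263.1, 250.9, 280.0, 265.2], 0.36)]
```

```bash
python3 - <<'E'
import cv2,numpy as np
a=cv2.imread('pics/side0.png')[90:450,150:480];b=cv2.imread('pics/top0.png')[150:350,140:520]
a=cv2.resize(a,(550,600));b=cv2.resize(b,(800,421))
cv2.imwrite('pics/a.png',a);cv2.imwrite('pics/b.png',b)
E
```

```text
(no output)
```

View pics/a.png

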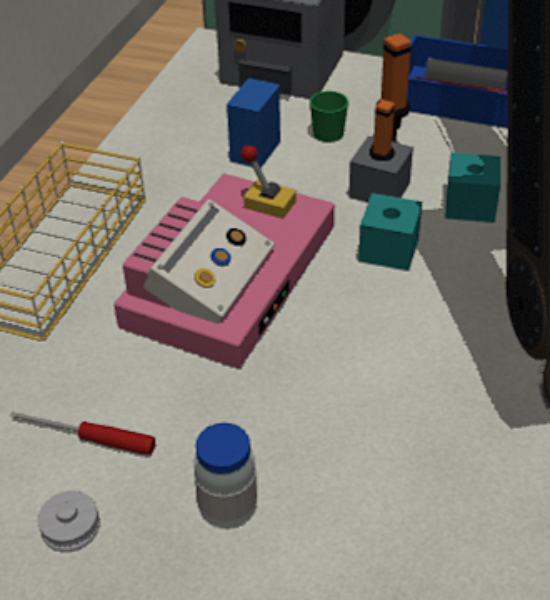

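View pics/b.png

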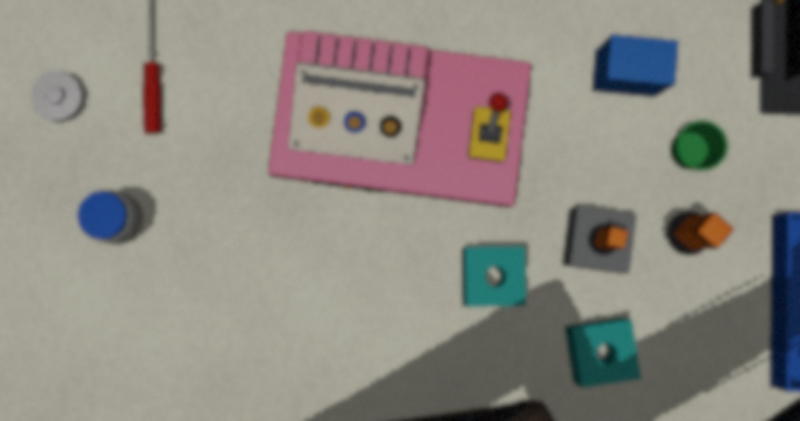

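Look-alikes, in full side-image pixels:
- The orange tester in the grey stand is at (380,168). By description this is the one I want.
- A larger tester stands bare on the table at (388,135).
- Two empty turquoise stands are at (384,230) and (433,203).

The yellow ring is the contact furthest to +y, at (272,260). The lever leans to the back, so it is on.

```bash
python3 - <<'E'
from h import *
S=lambda p:ray('side',p); T=lambda p:ray('top',p)
ca=lambda x,y:S((150+x*.6,90+y*.6)); cb=lambda x,y:T((140+x*.475,150+y*.475))
for n,s,t in [('yellow',S((271.5,257)),T((292.5,206.5))),('blue',S((282,243.5)),T((309,209))),('black',S((291,231)),T((326,211.5))),('knob',ca(249,153),cb(499,102)),
 ('testertop',ca(385,104),cb(617,237)),('bigtop',ca(398,42),cb(715,230)),('cup rim',ca(329,98),cb(700,145)),
 ('base',S((312,215)),T((372,214))),('standFcorner',ca(391,202),cb(629,271)),('unit FL corner',ca(239,345),cb(270,174)),('unit FR',ca(334,210),cb(514,205)),('unit BR',ca(224,178),cb(530,65)),('carton',S((302,180)),T((437,184)))]:
    x,e=tri([s,t]); print(n,x.round(3),e)
print('stand top corners',[atz(cb(*p),.075).round(3).tolist() for p in [(572,205),(634,210),(629,271),(565,264)]])
print('case corners',[atz(cb(*p),.052).round(3).tolist() for p in [(270,174),(514,205),(530,65),(288,33)]])
E
```

```text
yellow [0.587 0.061 0.087] [np.float64(3.8), np.float64(3.8)]
blue [0.58  0.014 0.092] [np.float64(3.1), np.float64(3.1)]
black [ 0.575 -0.034  0.094] [np.float64(3.8), np.float64(3.8)]
knob [ 0.607 -0.172  0.139] [np.float64(0.6), np.float64(0.6)]
testertop [ 0.435 -0.323  0.168] [np.float64(0.0), np.float64(0.0)]
bigtop [ 0.445 -0.434  0.217] [np.float64(0.2), np.float64(0.2)]
cup rim [ 0.565 -0.451  0.077] [np.float64(0.1), np.float64(0.1)]
base [ 0.574 -0.169  0.041] [np.float64(0.3), np.float64(0.3)]
standFcorner [ 0.41  -0.384 -0.067] [np.float64(16.9), np.float64(16.9)]
unit FL corner [0.512 0.129 0.046] [np.float64(0.8), np.float64(0.8)]
unit FR [ 0.48  -0.207  0.032] [np.float64(0.7), np.float64(0.7)]
unit BR [ 0.674 -0.224  0.038] [np.float64(1.2), np.float64(1.2)]
carton [ 0.676 -0.364 -0.   ] [np.float64(1.5), np.float64(1.5)]
stand top corners [[0.479, -0.28, 0.075], [0.475, -0.364, 0.075], [0.393, -0.358, 0.075], [0.4, -0.273, 0.075]]
case corners [[0.51, 0.128, 0.052], [0.478, -0.205, 0.052], [0.671, -0.223, 0.052], [0.705, 0.11, 0.052]]
```

{"op": "apply_moves", "data": {
  "increments": [0.02,0.02,0.03,0,0,-0.02,0.028,0.027,0.03,0,0,-0.02,0.028,0.027,0.03,0,0,-0.02,0.028,0.027,0.01,0,0,-0.02,0.028,0.027,0,0,0,-0.02,0.028,0.027,0,0,0,-0.02,0.028,0.027,0,0,0,-0.02,0.028,0.027,0,0,0,-0.02,0.028,0.027,0,0,0,-0.02,0.028,0.027,0,0,0,-0.02,0.028,0.027,0,0,0,-0.02,0.028,0.027,0,0,0,-0.02,0.028,0.027,0,0,0,-0.02,0.028,0.027,0,0,0,-0.02,0.028,0.027,0,0,0,-0.02,0.028,0.027,0,0,0,-0.02,0.028,0.027,0,0,0,-0.01,0.02,0.02,0,0,0,0],
  "hand": 1
}}

```text
t: 3.2
eef_pos: [0.65, -0.1669, 0.3384]
ee_rot: [3.133, -0.002, 1.445]
force: [0.3, -0.8, -0.6]
width: 0.0003
```

```bash
python3 - <<'E'
from h import *
st=arm.get_state(); grab('wrist','w1')
print(st['eef_pos'])
for n,z in [('isolator_tip',.14),('yellow_spot',.095),('contact_yellow',.09),('contact_blue',.09),('contact_black',.09),('isolator_base',.052)]:
    for x in finder.landmark_of('wrist',n)[:2]: print(n,np.round(x['point']),round(x['conf'],2),atz(ray('wrist',x['point'],st),z).round(3))
E
```

```text
[ 0.64996981 -0.1669378   0.33842448]
isolator_tip [315. 172.] 0.88 [ 0.61  -0.167  0.14 ]
isolator_tip [475. 129.] 0.17 [ 0.583 -0.007  0.14 ]
yellow_spot [519. 128.] 0.89 [0.585 0.069 0.095]
contact_yellow [510. 131.] 0.88 [0.589 0.06  0.09 ]
contact_blue [476. 128.] 0.57 [0.584 0.016 0.09 ]
contact_blue [115. 166.] 0.55 [ 0.57 -0.4   0.09]
contact_black [435. 124.] 0.94 [ 0.576 -0.032  0.09 ]
isolator_base [310. 133.] 0.8 [ 0.574 -0.168  0.052]
```

View pics/w1.png

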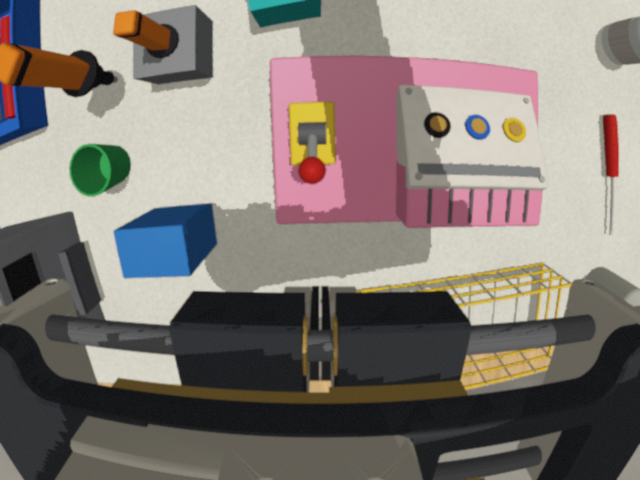

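The wrist view shows the knob at (312,171), leaning back, and the contacts from left to right are black (437,124), blue (477,127) and yellow (514,129). I'll now go down behind the knob.

{"op": "apply_moves", "data": {
  "increments": [0.002,-0.002,-0.025,0,0,0.01,0.002,-0.002,-0.025,0,0,0.01,0.002,0,-0.025,0,0,0,0,0,-0.025,0,0,0,0,0,-0.025,0,0,0,0,0,-0.025,0,0,0,0,0,-0.025,0,0,0,0,0,-0.02,0,0,0,0,0,-0.008,0,0,0,0,0,0,0,0,0]
}}

```text
t: 4.38
eef_pos: [0.647, -0.1865, 0.1378]
ee_rot: [3.116, -0.002, 1.45]
force: [0.1, 0.0, 0.7]
width: 0.0005
```

{"op": "apply_moves", "data": {
  "increments": [-0.012,0.0012,0,0,0,0,-0.012,0.0012,0,0,0,0,-0.012,0.0012,0,0,0,0,-0.012,0.0012,0,0,0,0,-0.012,0.0012,0,0,0,0]
}}

```text
t: 4.8
eef_pos: [0.5934, -0.1844, 0.147]
ee_rot: [3.097, -0.0, 1.448]
force: [1.2, 1.4, 0.2]
width: 0.0006
```

{"op": "apply_moves", "data": {
  "increments": [-0.008,0.003,-0.003,0,0.01,0,-0.008,0.003,-0.003,0,0.01,0,-0.008,0.003,-0.003,0,0.01,0,-0.008,0.002,-0.002,0,0.01,0]
}}

```text
t: 5.13
eef_pos: [0.5605, -0.1742, 0.1412]
ee_rot: [3.131, 0.005, 1.447]
force: [1.9, -2.0, -1.2]
width: 0.0008
```

```bash
python3 - <<'E'
from h import *
st=arm.get_state(); grab('wrist','w2'); grab('side')
print(st['eef_pos'],st['ee_rot'],st['force'])
for c in('wrist','side'):
  for x in finder.landmark_of(c,'isolator_tip')[:2]: print(np.round(x['point']),round(x['conf'],2),atz(ray(c,x['point'],st),.147).round(3))
E
```

```text
[ 0.56047179 -0.17423516  0.1411861 ] [3.13059147 0.00544435 1.44739604] [ 1.88187547 -2.03288507 -1.23570854]
[342. 265.] 0.79 [ 0.535 -0.163  0.147]
[324. 188.] 0.72 [ 0.535 -0.154  0.147]
```

{"op": "apply_moves", "data": {
  "increments": [-0.006,0.0006,-0.001,0,0.003,0,-0.006,0.0006,-0.001,0,0.003,0,-0.004,0.0004,0,0,0,0,-0.003,0.0003,0,0,0,0]
}}

```text
t: 5.67
eef_pos: [0.5604, -0.1734, 0.142]
ee_rot: [3.103, 0.006, 1.452]
force: [9.2, -5.2, -7.2]
width: 0.0001
```

The push stopped at 9 N with the knob about 72 mm forward, so the lever is on its end stop. Next I back off, rise, and turn the jaws to the world x axis. The big look-alike is 110 mm away in -y, so that orientation clears it.

{"op": "apply_moves", "data": {
  "increments": [0.012,0,0.002,0,0,0,0.01,0,0.02,0,0.01,0,0,0,0.03,0,0.01,0,0,0,0.03,0,0.01,0,0,0,0.03,0,0,0,0,0,0.03,0,0,0,-0.01,-0.01,0.03,0,0,-0.1,-0.014,-0.014,0.015,0,0,-0.11,-0.014,-0.014,0,0,0,-0.11,-0.014,-0.014,0,0,0,-0.11,-0.014,-0.014,0,0,0,-0.11,-0.014,-0.014,0,0,0,-0.11,-0.014,-0.014,0,0,0,-0.11,-0.014,-0.014,0,0,0,-0.11,-0.014,-0.014,0,0,0,-0.11,-0.014,-0.014,0,0,0,-0.11,0,-0.014,0,0,0,-0.11,0,0,0,0,0,-0.11],
  "hand": 0
}}

```text
t: 7.17
eef_pos: [0.425, -0.3217, 0.3214]
ee_rot: [-3.101, 0.021, 0.085]
force: [-1.1, 0.3, -1.5]
width: 0.0877
```

```bash
python3 - <<'E'
from h import *
st=arm.get_state(); grab('wrist','w3'); grab('side'); grab('top')
print(st['eef_pos'],st['ee_rot'],st['q'].round(2),st['t'])
k=[]
for c in('wrist','side','top'):
  for x in finder.landmark_of(c,'isolator_tip')[:1]: print('knob',np.round(x['point']),round(x['conf'],2),atz(ray(c,x['point'],st),.14).round(3)); k.append(ray(c,x['point'],st))
print(tri(k))
for x in finder.find_in('wrist','tester'): print(x)
for x in finder.landmark_of('wrist','tester'): print(x['point'],x['conf'],atz(ray('wrist',x['point'],st),.075).round(3))
for x in finder.landmark_of('wrist','stand'): print(x['point'],x['conf'],atz(ray('wrist',x['point'],st),.0).round(3))
E
```

```text
[ 0.42497311 -0.32170648  0.32140501] [-3.10060729  0.02125796  0.08512965] [-0.3   0.11 -0.12 -0.03 -1.38 -2.75] 7.1667
knob [466.  74.] 0.64 [ 0.542 -0.164  0.14 ]
knob [324. 189.] 0.71 [ 0.537 -0.162  0.14 ]
knob [306. 207.] 0.75 [0.576 0.02  0.14 ]
(array([ 0.5434428 , -0.08393578,  0.16606875]), [np.float64(84.6), np.float64(38.1), np.float64(107.8)])
{'box': [314.0, 197.8, 354.8, 250.4], 'conf': 0.58}
{'box': [310.3, 282.0, 363.5, 390.9], 'conf': 0.58}
[334.5, 215.5] 0.62 [ 0.436 -0.322  0.075]
[338.6, 315.8] 0.6 [ 0.452 -0.44   0.075]
[334.8, 202.0] 0.28 [ 0.434 -0.307  0.075]
[335.6, 204.7] 0.92 [ 0.438 -0.321  0.   ]
[221.0, 201.3] 0.73 [ 0.288 -0.329  0.   ]
[298.4, 88.4] 0.68 [ 0.379 -0.177  0.   ]
```

View pics/w3.png

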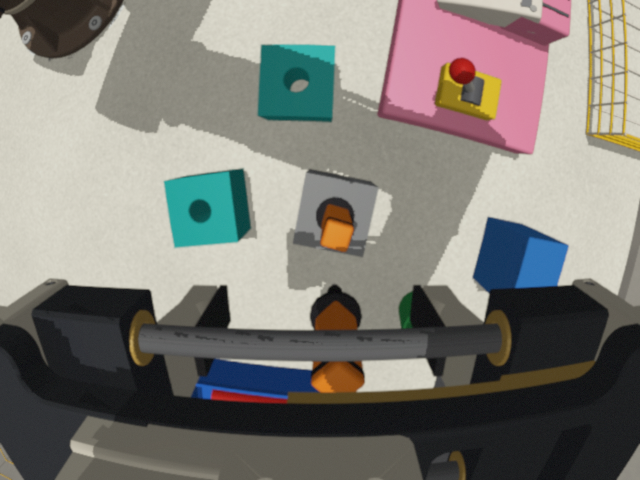

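The lever now leans to the front, with its knob at (461,71), so it is off. The tester in the grey stand is at (337,236), and both fingers will straddle it along x. I'll descend in two stages and correct the drift between them.

{"op": "apply_moves", "data": {
  "increments": [0.004,0,-0.015,-0.02,-0.012,-0.04,0.004,0,-0.02,-0.015,-0.01,-0.03,0.002,0,-0.02,-0.01,0,-0.02,0,0,-0.015,0,0,0,0,0,-0.005,0,0,0,0,0,0,0,0,0]
}}

```text
t: 8.12
eef_pos: [0.4384, -0.3188, 0.2462]
ee_rot: [3.131, -0.005, 0.009]
force: [-0.5, 0.5, 0.8]
width: 0.0879
```

```bash
python3 - <<'E'
from h import *
st=arm.get_state(); im=grab('wrist'); print(st['eef_pos'],st['ee_rot'],st['q'].round(2))
x,y=330,230
cv2.imwrite('pics/c4.png',cv2.resize(im[150:300,250:430,::-1],(720,600),interpolation=cv2.INTER_CUBIC))
for x in finder.find_in('wrist','tester'): print(x)
for x in finder.landmark_of('wrist','tester'): print(x['point'],x['conf'],atz(ray('wrist',x['point'],st),.075).round(3))
E
```

```text
[ 0.4384162  -0.31880006  0.24615165] [ 3.13131    -0.00490767  0.00941349] [-0.26  0.13 -0.28  0.01 -1.16 -2.88]
{'box': [293.6, 199.8, 340.3, 281.7], 'conf': 0.79}
{'box': [300.3, 297.1, 354.9, 391.0], 'conf': 0.65}
{'box': [446.7, 15.0, 479.6, 57.8], 'conf': 0.45}
[329.7, 340.6] 0.97 [ 0.45  -0.443  0.075]
[316.7, 222.1] 0.68 [ 0.436 -0.321  0.075]
```

View pics/c4.png

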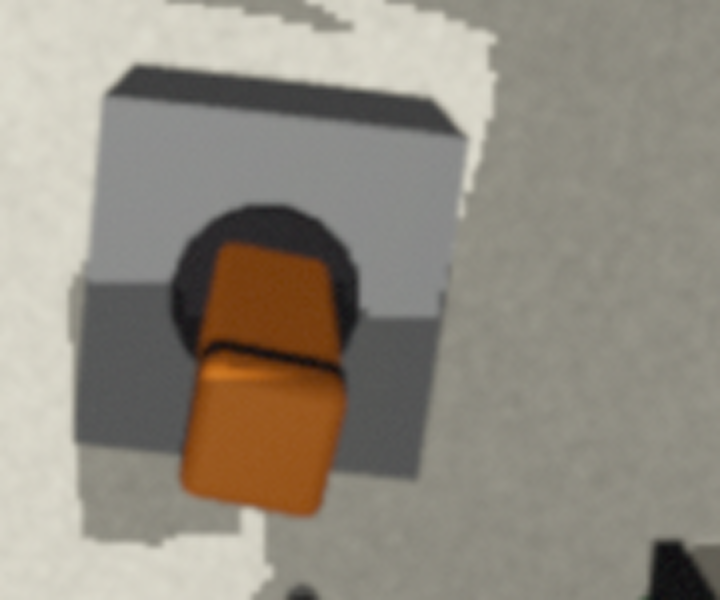

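The crop shows the square handle top centred at about (316,259) in the full image, turned about 8° clockwise. It stands in the grey stand with its round guard seated.

```bash
python3 - <<'E'
from h import *
print(atz(ray('wrist',(316.2,259)),.171), atz(ray('wrist',(250+265/4,150+290/4)),.081))
E
```

```text
[ 0.43739976 -0.32161753  0.171     ] [ 0.4373594  -0.32091812  0.081     ]
```

{"op": "apply_moves", "data": {
  "increments": [0,0,-0.01,0,0,-0.04,0,0,-0.02,0,0,-0.03,0,0,-0.02,0,0,-0.02,0,0,-0.008,0,0,0,0,0,0,0,0,0]
}}

```text
t: 8.68
eef_pos: [0.4431, -0.3216, 0.1955]
ee_rot: [3.126, -0.019, -0.083]
force: [-0.7, -1.1, 1.0]
width: 0.0871
```

{"op": "apply_moves", "data": {
  "increments": [-0.003,0,-0.015,0.008,0.01,0,-0.003,0,-0.02,0.008,0.008,0,-0.001,0,-0.015,0,0.003,0,0,0,-0.01,0,0,0,0,0,-0.004,0,0,0,0,0,0,0,0,0]
}}

```text
t: 9.18
eef_pos: [0.4395, -0.3236, 0.1347]
ee_rot: [3.138, -0.004, -0.078]
force: [-0.4, -0.6, 0.3]
width: 0.0879
```

{"op": "apply_moves", "data": {
  "increments": [-0.002,0.001,-0.006,0,0,0,0,0,-0.001,0,0,0,0,0,0,0,0,0]
}}

```text
t: 9.43
eef_pos: [0.4386, -0.3232, 0.1291]
ee_rot: [3.137, -0.007, -0.077]
force: [-0.2, -0.4, 0.9]
width: 0.0875
```

{"op": "apply_moves", "data": {
  "increments": [0,0,0,0,0,0,0,0,0,0,0,0,0,0,0,0,0,0,0,0,0,0,0,0,0,0,0,0,0,0,0,0,0,0,0,0,0,0,0,0,0,0,0,0,0,0,0,0],
  "hand": 1,
  "force": 35
}}

```text
t: 10.1
eef_pos: [0.4398, -0.3234, 0.1313]
ee_rot: [3.136, -0.01, -0.076]
force: [-1.3, -0.9, 1.1]
width: 0.0401
```

{"op": "apply_moves", "data": {
  "increments": [0,0,0,0,0,0,0,0,0,0,0,0,0,0,0,0,0,0,0,0,0,0,0,0,0,0,0,0,0,0]
}}

```text
t: 10.52
eef_pos: [0.4377, -0.3234, 0.1306]
ee_rot: [3.136, -0.006, -0.077]
force: [-0.3, 0.8, -0.3]
width: 0.0238
```

The grip is closed at 23.8 mm, which matches the 24 mm handle. Lifting straight up.

{"op": "apply_moves", "data": {
  "increments": [0,0,0.01,0,0,0,0,0,0.015,0,0,0,0,0,0.02,0,0,0,0,0,0.02,0,0,0,0,0,0.02,0,0,0,0,0,0.025,0,0,0,0,0,0.025,0,0,0,0,0,0.025,0,0,0,0,0,0.025,0,0,0,0,0,0.005,0,0,0]
}}

```text
t: 11.35
eef_pos: [0.4354, -0.3213, 0.3324]
ee_rot: [3.138, -0.005, -0.077]
force: [1.0, -0.7, 0.0]
width: 0.0238
```

```bash
python3 - <<'E'
from h import *
st=arm.get_state(); im=grab('wrist'); s=grab('side'); grab('top'); print(st)
for c in('wrist','side'):
  for x in finder.landmark_of(c,'tester')[:2]+finder.landmark_of(c,'tester_tip')[:2]: print(c,x)
k=[]
for n in ['isolator_tip','yellow_spot','contact_blue','contact_black']:
  for c in('side','top'):
    for x in finder.landmark_of(c,n)[:1]: print(c,n,np.round(x['point'],1),x['conf'])
cv2.imwrite('pics/w5.png',np.hstack([im[100:400,200:460],s[60:360,220:480]])[:,:,::-1])
E
```

```text
{'t': 11.35, 'q': array([-2.71745172e-01,  8.45102514e-02, -1.31284482e-01,  2.26191404e-03,
       -1.34982835e+00, -2.94724335e+00]), 'qd': array([ 0.00260961, -0.0245983 ,  0.07542177, -0.0237423 , -0.10817812,
        0.0014596 ]), 'joint_efforts': array([ 1.63707105e-01, -3.51885653e+01,  2.89108568e+01,  6.65251493e+00,
       -6.00680318e-01,  1.12614154e-03]), 'eef_pos': array([ 0.43536708, -0.32125656,  0.33237376]), 'ee_rot': array([ 3.13842577, -0.0046486 , -0.07689846]), 'force': array([ 1.02268187, -0.66778742,  0.01403807]), 'moment': array([-0.21494292, -0.15516735, -0.00037182]), 'width': 0.023838286214810017}
wrist {'point': [318.0, 263.2], 'conf': 0.56}
side {'point': [382.1, 157.1], 'conf': 0.82}
side {'point': [383.5, 115.9], 'conf': 0.77}
side isolator_tip [326.  186.4] 0.66
side yellow_spot [271.4 253.3] 0.46
top yellow_spot [293.9 208.3] 0.6
side contact_blue [285.1 243.6] 0.54
top contact_blue [304.6 207.3] 0.54
side contact_black [314.1 212.1] 0.74
```

View pics/w5.png

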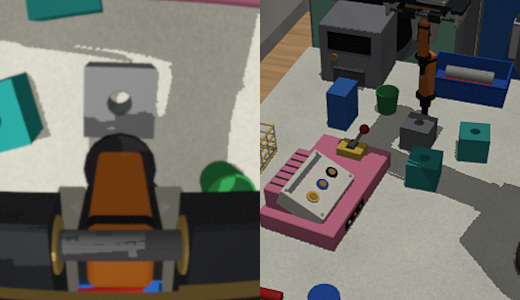

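The side view shows the lever leaning to the front and the tester hanging from the gripper clear of its stand. In the wrist view the stand's hole is empty. I'll compute the hover pose square to the panel.

```bash
cat > goal.py <<'E'
from h import *
def goal(spot,d,yaw,n=1):
    Ru=R.from_euler('z',yaw); nn=Ru.apply([-np.sin(np.radians(25)),0,np.cos(np.radians(25))])
    x=Ru.apply([0,1,0]); z=-nn; Rt=R.from_matrix(np.column_stack([x,np.cross(z,x),z]))
    st=arm.get_state(); p=np.array(spot)+nn*d
    Rc=R.from_euler('xyz',st['ee_rot'])
    print('target',p.round(4),Rt.as_euler('xyz').round(3),'delta',(p-st['eef_pos']).round(4),'rotvec',(Rt*Rc.inv()).as_rotvec().round(3),'axis err deg',np.degrees(np.arccos(min(1,Rc.as_matrix()[:,2]@z))).round(2))
    e=p-st['eef_pos']; print('along n',e@nn,'lat',(e-(e@nn)*nn).round(4))
E
python3 - <<'E'
from goal import *
goal((.588,.062,.1),.22,-.1)
E
```

```text
target [0.4955 0.0713 0.2994] [2.705 0.    1.471] delta [ 0.0614  0.3917 -0.0273] rotvec [-0.368 -0.311  1.522] axis err deg 25.13
along n -0.03406470677657848 lat [0.0471 0.3931 0.0035]
```

{"op": "apply_moves", "data": {
  "increments": [0.003,0.015,0.002,-0.02,-0.017,0.084,0.003,0.022,0.002,-0.02,-0.017,0.084,0.003,0.022,0,-0.02,-0.017,0.084,0.003,0.022,0,-0.02,-0.017,0.084,0.003,0.022,0,-0.02,-0.017,0.084,0.003,0.022,0,-0.02,-0.017,0.084,0.003,0.022,0,-0.02,-0.017,0.084,0.003,0.022,0,-0.02,-0.017,0.084,0.003,0.022,0,-0.02,-0.017,0.084,0.003,0.022,0,-0.02,-0.017,0.084,0.003,0.022,0,-0.02,-0.017,0.084,0.003,0.022,0,-0.02,-0.017,0.084,0.003,0.022,0,-0.02,-0.017,0.084,0.003,0.022,-0.002,-0.02,-0.017,0.084,0.003,0.022,-0.002,-0.02,-0.017,0.084,0.003,0.022,-0.002,-0.02,-0.017,0.084,0.003,0.022,-0.002,-0.02,-0.017,0.084,0.003,0.018,-0.002,-0.02,-0.017,0.084,0,0,0,0,0,0]
}}

```text
t: 13.68
eef_pos: [0.4871, 0.0811, 0.322]
ee_rot: [2.692, 0.004, 1.535]
force: [0.3, -0.3, -2.0]
width: 0.024
```

```bash
python3 - <<'E'
from goal import *
goal((.588,.062,.1),.22,-.1)
st=arm.get_state(); im=grab('wrist','w6'); s=grab('side','s6'); grab('top'); print(st['force'],st['q'].round(2))
for n in ['yellow_spot','contact_yellow','contact_blue','contact_black','tester_tip','isolator_tip']:
  rs=[]
  for c in('wrist','side','top'):
    for x in finder.landmark_of(c,n)[:1]:
      r=ray(c,x['point'],st); print(c,n,np.round(x['point'],1),round(x['conf'],2),atz(r,.095).round(4)); rs.append(r)
  if len(rs)>1: print(n,tri(rs))
cv2.imwrite('pics/v6.png',np.hstack([im[60:360,160:480],s[140:380,200:392].repeat(1,0)] if 0 else [im[60:360,160:480],cv2.resize(s[180:330,200:360],(320,300))])[:,:,::-1])
E
```

```text
target [0.4955 0.0713 0.2994] [2.705 0.    1.471] delta [ 0.0084 -0.0099 -0.0226] rotvec [ 0.005  0.012 -0.065] axis err deg 1.56
along n -0.024476372027299922 lat [-0.0019 -0.0088 -0.0005]
[ 0.32398903 -0.30452157 -1.98104355] [ 0.8  -0.27 -0.72  0.44 -0.87 -2.65]
wrist yellow_spot [309.8 197.4] 0.67 [0.5858 0.0656 0.095 ]
side yellow_spot [292.8 230.1] 0.6 [ 0.5752 -0.036   0.095 ]
top yellow_spot [293.2 206. ] 0.65 [0.584  0.0573 0.095 ]
yellow_spot (array([0.55238134, 0.05669008, 0.164375  ]), [np.float64(18.5), np.float64(17.3), np.float64(23.3)])
wrist contact_yellow [304.5 199.1] 0.59 [0.5878 0.0598 0.095 ]
side contact_yellow [268.2 257.1] 0.62 [0.5943 0.072  0.095 ]
top contact_yellow [324.9 212.3] 0.5 [ 0.569  -0.0319  0.095 ]
contact_yellow (array([0.6009797 , 0.01770634, 0.05430788]), [np.float64(41.5), np.float64(18.9), np.float64(57.2)])
wrist contact_blue [266.5 194.8] 0.88 [0.5804 0.0191 0.095 ]
side contact_blue [282.5 243. ] 0.6 [0.5813 0.0159 0.095 ]
top contact_blue [306.2 208.2] 0.47 [0.5789 0.0207 0.095 ]
contact_blue (array([0.5785761 , 0.02024678, 0.09886902]), [np.float64(0.8), np.float64(0.8), np.float64(0.4)])
wrist contact_black [220.  192.2] 0.63 [ 0.5742 -0.032   0.095 ]
side contact_black [289.6 227.8] 0.59 [ 0.5858 -0.0417  0.095 ]
top contact_black [326.3 210.5] 0.44 [ 0.5742 -0.0357  0.095 ]
contact_black (array([ 0.57658168, -0.03380168,  0.09881729]), [np.float64(4.7), np.float64(6.6), np.float64(3.4)])
wrist tester_tip [535.8  60.4] 0.69 [0.4235 0.2871 0.095 ]
top tester_tip [290.1 204.3] 0.69 [0.5885 0.0662 0.095 ]
tester_tip (array([0.44829847, 0.06698134, 0.43523516]), [np.float64(99.1), np.float64(99.1)])
wrist isolator_tip [ 90.9 198.8] 0.61 [ 0.5706 -0.2042  0.095 ]
top isolator_tip [467.5 222.5] 0.74 [ 0.5524 -0.4323  0.095 ]
isolator_tip (array([ 0.63000754, -0.4192027 , -0.07639906]), [np.float64(82.6), np.float64(82.6)])
```

View pics/v6.png

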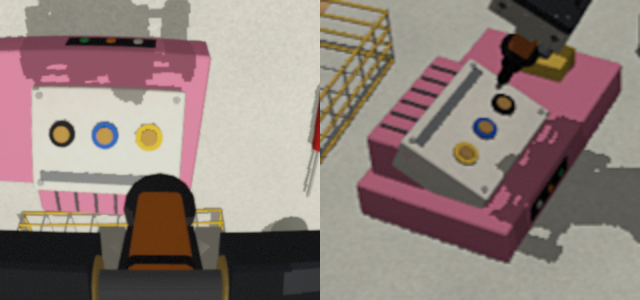

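The yellow ring is at wrist pixel (309,197) and side pixel (272,256). The tester tip is still well clear above the panel. I'll triangulate from those pixels.

```bash
python3 - <<'E'
from goal import *
im=cv2.imread('pics/w6.png'); hsv=cv2.cvtColor(im,cv2.COLOR_BGR2HSV)
m=cv2.inRange(hsv,(23,120,120),(33,255,255)); m[:150]=0;m[250:]=0;m[:,:270]=0;m[:,350:]=0
c=max(cv2.findContours(m,0,1)[0],key=len); print(cv2.minEnclosingCircle(c)); w=cv2.minEnclosingCircle(c)[0]
s=cv2.imread('pics/s6.png');m=cv2.inRange(cv2.cvtColor(s,cv2.COLOR_BGR2HSV),(23,110,100),(33,255,255)); m[:240]=0;m[275:]=0;m[:,:250]=0;m[:,295:]=0
c=max(cv2.findContours(m,0,1)[0],key=len); print(cv2.minEnclosingCircle(c)); q=cv2.minEnclosingCircle(c)[0]
x=tri([ray('wrist',w),ray('side',q),ray('top',(293.3,206.5))]);print(x, tri([ray('wrist',w),ray('side',q)]),atz(ray('wrist',w),.1))
goal((.586,.065,.1),.14,-.105)
E
```

```text
((308.4615478515625, 196.92308044433594), 13.398856163024902)
((271.0, 251.0), 1.000100016593933)
(array([0.58527685, 0.0596338 , 0.10147973]), [np.float64(4.6), np.float64(7.0), np.float64(4.5)]) (array([0.58726992, 0.06111128, 0.10132706]), [np.float64(5.5), np.float64(5.5)]) [0.58162714 0.0622685  0.1       ]
target [0.5272 0.0712 0.2269] [2.705 0.    1.466] delta [ 0.0399 -0.0081 -0.0956] rotvec [ 0.004  0.012 -0.062] axis err deg 1.54
along n -0.10373526976532592 lat [-0.0037 -0.0035 -0.0016]
```

{"op": "apply_moves", "data": {
  "increments": [0.005,-0.002,-0.012,0.001,0.002,-0.01,0.005,-0.002,-0.012,0.001,0.002,-0.01,0.005,-0.002,-0.012,0.001,0.002,-0.01,0.005,-0.002,-0.012,0.001,0.002,-0.01,0.005,-0.001,-0.012,0,0.002,-0.01,0.005,-0.001,-0.012,0,0.002,-0.01,0.004,-0.001,-0.012,0,0,0,0.003,0,-0.008,0,0,0,0,0,0,0,0,0]
}}

```text
t: 15.48
eef_pos: [0.5264, 0.0693, 0.2283]
ee_rot: [2.703, -0.004, 1.468]
force: [0.3, -0.8, -1.5]
width: 0.0241
```

```bash
python3 - <<'E'
from goal import *
im=grab('wrist','w7'); st=arm.get_state(); s=grab('side','s7'); print(st['force'],st['t'])
goal((.584,.062,.1),.14,-.105)
for n in ['yellow_spot','contact_blue','tester_tip','isolator_tip']:
  for c in('wrist','side'):
    for x in finder.landmark_of(c,n)[:1]: print(c,n,np.round(x['point'],1),round(x['conf'],2),atz(ray(c,x['point'],st),.1).round(4))
cv2.imwrite('pics/v7.png',np.hstack([cv2.resize(im[110:260,220:400],(480,400)),cv2.resize(s[200:300,230:310],(320,400))])[:,:,::-1])
E
```

```text
[-0.46366099 -2.07156008 -1.38996706] 15.5333
target [0.5252 0.0682 0.2269] [2.705 0.    1.466] delta [-0.0015 -0.0013 -0.0031] rotvec [-0.004  0.004 -0.002] axis err deg 0.37
along n -0.0022438603778007736 lat [-0.0024 -0.0012 -0.0011]
side yellow_spot [311.4 211.9] 0.51 [ 0.5541 -0.111   0.1   ]
wrist contact_blue [263.4 227.5] 0.74 [0.5778 0.0183 0.1   ]
side contact_blue [281.6 243.8] 0.53 [0.5799 0.0244 0.1   ]
wrist tester_tip [ 45.7 242.8] 0.68 [ 0.5699 -0.2157  0.1   ]
wrist isolator_tip [ 46.3 243.2] 0.84 [ 0.5705 -0.2151  0.1   ]
side isolator_tip [271.6 254.8] 0.7 [0.5874 0.0672 0.1   ]
```

View pics/v7.png

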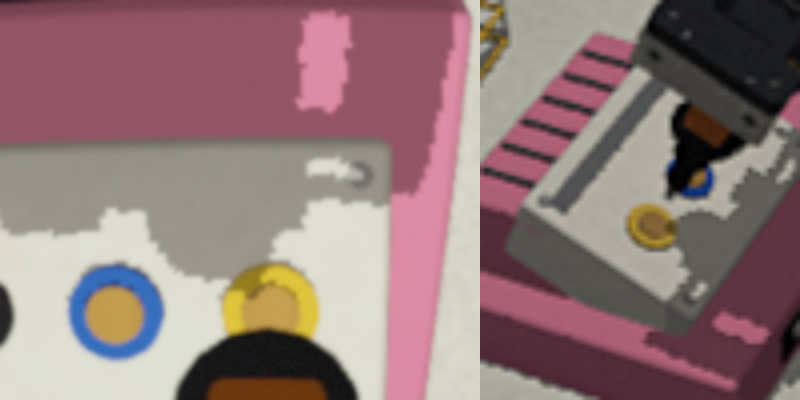

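The wrist crop puts the yellow ring's centre at about (321,227), in line with the guard. The side crop shows the tip at about (277.5,248) and the yellow disc at (273,256.5). I'll compare these with the projected positions.

```bash
python3 - <<'E'
from goal import *
st=arm.get_state(); Rc=R.from_euler('xyz',st['ee_rot']).as_matrix(); tip=st['eef_pos']+Rc[:,2]*.1196
def proj(c,p):
    m=optics.camera_model(c); q=m['world_to_cam']@np.append(p,1); return (m['cx']-m['fx']*q[0]/q[2],m['cy']+m['fy']*q[1]/q[2])
print('tip',tip,proj('side',tip))
rw=ray('wrist',(321.2,226.6)); rs=ray('side',(273.2,256.5))
print('wrist@',atz(rw,.095),atz(rw,.1),atz(rw,.105)); print(tri([rw,rs])); print('side@.1',atz(rs,.1),proj('side',(.583,.0625,.1)))
# panel plane from unit pose: origin (.581,-.0475)
E
```

```text
tip [0.57765414 0.06545551 0.12256715] (np.float64(275.200494259455), np.float64(247.89779838337486))
wrist@ [0.58819508 0.06531923 0.095     ] [0.58403997 0.06568585 0.1       ] [0.57988487 0.06605247 0.105     ]
(array([0.58537104, 0.06592408, 0.09591872]), [np.float64(1.7), np.float64(1.7)])
side@.1 [0.58171239 0.07143039 0.1       ] (np.float64(274.16759160920714), np.float64(253.8940995957786))
```

```bash
python3 - <<'E'
from goal import *
goal((.586,.067,.098),.125,-.105)
f=[]
for i in range(6): f.append(arm.get_state()['force']); optics.grab_frame('side')
n=R.from_euler('z',-.105).apply([-.4226,0,.9063]); print(np.array(f)@n, np.mean(f,0))
E
```

```text
target [0.5335 0.0725 0.2113] [2.705 0.    1.466] delta [ 0.0067  0.0026 -0.0194] rotvec [-0.006  0.006 -0.003] axis err deg 0.49
along n -0.020300292699354447 lat [-0.0018  0.0035 -0.001 ]
[-0.8124449  -1.82533878 -1.07041961 -1.39669092 -0.96132449 -2.2029744 ] [ 0.22916991  0.06557091 -1.41762028]
```

{"op": "apply_moves", "data": {
  "increments": [0.001,0.001,-0.005,-0.003,0.003,0,0.002,0.001,-0.005,-0.003,0.003,0,0.002,0.001,-0.005,0,0,0,0.002,0,-0.004,0,0,0,0,0,0,0,0,0]
}}

```text
t: 16.7
eef_pos: [0.5344, 0.0735, 0.2091]
ee_rot: [2.707, 0.001, 1.469]
force: [-1.2, 0.2, -1.5]
width: 0.0238
```

```bash
cat > chk.py <<'E'
from goal import *
f=[];p=[]
for i in range(6): st=arm.get_state(); f.append(st['force']); p.append(st['eef_pos']); s=optics.grab_frame('side')
cv2.imwrite('pics/chk.png',s[:,:,::-1])
n=R.from_euler('z',-.105).apply([-.4226,0,.9063]); print('Fn',(np.array(f)@n+1.38).round(1), 'mean',(np.mean(f,0)@n+1.38).round(2), np.mean(f,0).round(2)); print('d',(np.array(p)-[.586,.067,.098])@n)
goal((.586,.067,.098),.1136,-.105)
E
python3 chk.py
```

```text
Fn [ 0.5 -0.3  0.5 -0.2 -0.1 -0.9] mean -0.06 [-0.04  0.11 -1.62]
d [0.12264481 0.12287327 0.12328116 0.12361366 0.12385902 0.12403213]
target [0.5383 0.072  0.201 ] [2.705 0.    1.466] delta [ 0.0037 -0.0017 -0.0098] rotvec [-0.     0.    -0.003] axis err deg 0.09
along n -0.010526277837465844 lat [-0.0008 -0.0013 -0.0003]
```

{"op": "apply_moves", "data": {
  "increments": [0.001,0,-0.002,0,0,0,0.001,0,-0.002,0,0,0,0,0,0,0,0,0]
}}

```text
t: 17.25
eef_pos: [0.5369, 0.0741, 0.2073]
ee_rot: [2.704, -0.002, 1.469]
force: [0.7, 0.6, -2.8]
width: 0.0238
```

```bash
python3 chk.py; python3 -c "
import cv2
a=cv2.imread('pics/chk.png')[200:300,220:330];cv2.imwrite('pics/v8.png',cv2.resize(a,(660,600),interpolation=cv2.INTER_CUBIC))"
```

```text
Fn [-1.4 -0.7  0.5  0.4  0.9 -0.1] mean -0.08 [ 0.25  0.03 -1.5 ]
d [0.12002115 0.12011278 0.12018262 0.12023582 0.1202525  0.12030598]
target [0.5383 0.072  0.201 ] [2.705 0.    1.466] delta [ 0.0013 -0.0021 -0.0067] rotvec [-0.002  0.002 -0.003] axis err deg 0.2
along n -0.006697194747017633 lat [-0.0015 -0.0018 -0.0006]
```

View pics/v8.png

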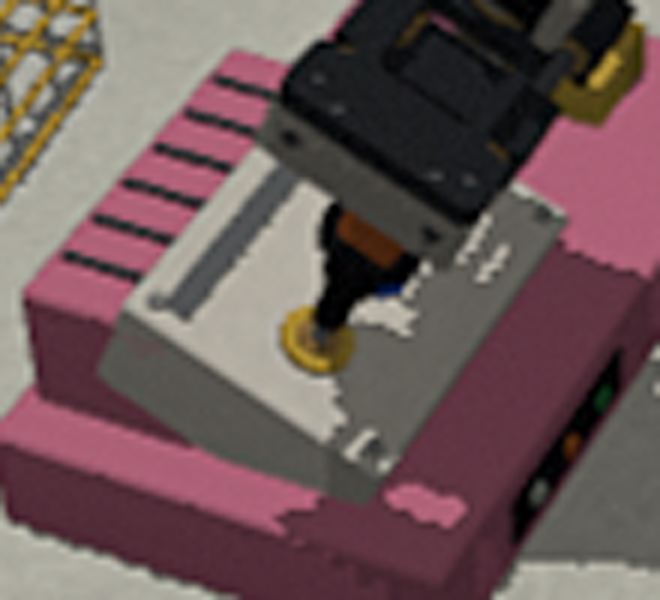

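The crop shows the tip over the middle of the yellow-ringed disc at about (320,340), with no contact force yet. I'll press in small steps.

{"op": "apply_moves", "data": {
  "increments": [0,-0.001,-0.0015,0,0,0,0.0005,-0.0005,-0.0015,0,0,0,0,0,0,0,0,0]
}}

```text
t: 17.8
eef_pos: [0.5377, 0.073, 0.2048]
ee_rot: [2.703, -0.002, 1.47]
force: [-0.7, -0.4, 0.7]
width: 0.024
```

```bash
python3 chk.py
```

```text
Fn [2.2 2.  1.2 1.4 1.7 3. ] mean 1.93 [-1.11  0.48  0.07]
d [0.11739663 0.11748843 0.11751532 0.11757142 0.11757731 0.11758967]
target [0.5383 0.072  0.201 ] [2.705 0.    1.466] delta [ 0.0006 -0.0009 -0.0041] rotvec [-0.002  0.003 -0.004] axis err deg 0.26
along n -0.004001195850172728 lat [-0.0011 -0.0007 -0.0005]
```

Contact force is 1.9 N, which corresponds to the tip about 2 mm in. I'll go another 3.5 mm.

{"op": "apply_moves", "data": {
  "increments": [0.0007,0,-0.0016,0,0,0,0.0008,0,-0.0018,0,0,0,0,0,0,0,0,0,0,0,0,0,0,0]
}}

```text
t: 18.43
eef_pos: [0.5393, 0.0728, 0.2015]
ee_rot: [2.703, -0.002, 1.47]
force: [-1.4, 0.1, 1.0]
width: 0.0242
```

```bash
python3 chk.py; python3 chk.py
```

```text
Fn [2.9 2.8 2.6 1.9 3.4 2.9] mean 2.75 [-1.39  0.2   0.85]
d [0.11371641 0.11371616 0.11377021 0.11379962 0.11381526 0.11383505]
target [0.5383 0.072  0.201 ] [2.705 0.    1.466] delta [-0.001  -0.0008 -0.0007] rotvec [-0.002  0.003 -0.004] axis err deg 0.26
along n -0.00022521142505173053 lat [-0.0011 -0.0008 -0.0005]
Fn [2.8 2.6 2.8 2.8 2.7 3.6] mean 2.91 [-1.69  0.    0.9 ]
d [0.11382354 0.11382345 0.11382542 0.11383096 0.11384112 0.11381819]
target [0.5383 0.072  0.201 ] [2.705 0.    1.466] delta [-0.001  -0.0009 -0.0007] rotvec [-0.002  0.003 -0.004] axis err deg 0.27
along n -0.0002495198894902173 lat [-0.0011 -0.0009 -0.0005]
```

The force is steady at 2.9 N, about half way in. One last look before handing in.

```bash
python3 -c "
import cv2
from h import *
w=grab('wrist')[:,:,::-1]
a=cv2.imread('pics/chk.png')
cv2.imwrite('pics/v9.png',np.hstack([cv2.resize(a[160:300,220:370],(450,420),interpolation=cv2.INTER_CUBIC),cv2.resize(w[160:360,0:160],(336,420))]))"
```

```text
(no output)
```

View pics/v9.png

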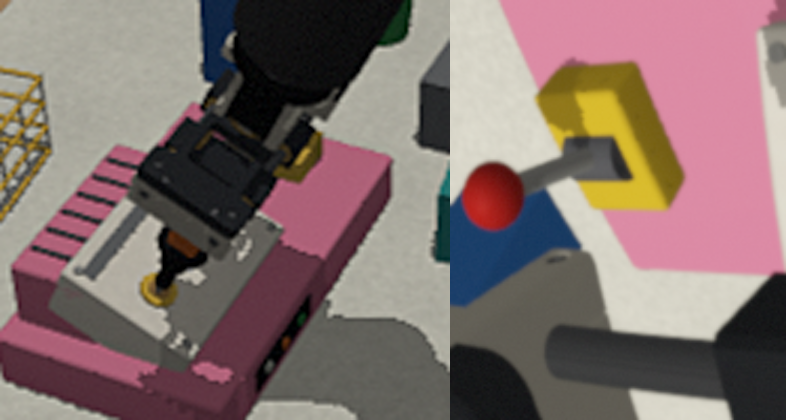

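```bash
python3 -c "
from h import *
print(atz(ray('wrist',(20.5,252.9)),.14), 'off expected .536 -.163, on .607 -.172'); print(atz(ray('wrist',(76,224)),.077))
p=finder.landmark_of('top','isolator_tip') if optics.grab_frame('top') is not None else 0; print(p)"
```

```text
[ 0.53809158 -0.16166418  0.14      ] off expected .536 -.163, on .607 -.172
[ 0.5627394  -0.15151036  0.077     ]
[]
```

The knob projects to (0.538, -0.162), which is the off position. Handing in.

```bash
python3 chk.py; python3 -c "
from station import arm
s=arm.get_state();print(s['t'],s['width']);print(arm.job_done())"
```

```text
Fn [3.2 2.7 2.9 2.6 2.7 3. ] mean 2.87 [-1.34 -0.39  1.04]
d [0.11378906 0.11380234 0.11380861 0.11379129 0.11378259 0.11380661]
target [0.5383 0.072  0.201 ] [2.705 0.    1.466] delta [-0.001  -0.0008 -0.0006] rotvec [-0.002  0.003 -0.004] axis err deg 0.26
along n -0.00020566122344594395 lat [-0.0011 -0.0008 -0.0005]
19.4833 0.024084263223038905
the job is handed in; nothing more can be done
None
```

I threw the isolator to off first. Then I took the orange tester from the grey stand and pressed it on the yellow-ringed disc, where the gripper still holds it. The job was handed in at about 19.5 s, with no verdict reported.

**Isolator:** I pushed the lever until it stopped at 9 N. The last wrist view puts the knob at (0.538, -0.162), about 70 mm forward of where it started, which is the off position.

**Tester on the disc:**
- **Push:** The force stayed steady at about 2.9 N, so the tip is about half way in, going by the spring figures in the task.
- **Squareness:** The tool is about 0.3° from square to my estimate of the panel. I did not measure any tilt of the tester inside the grip.
- **Position:** By my estimate the tip is within 2 mm of where I placed the disc's centre, and the side view shows it on the disc.
- **Grip:** The jaws are closed at 24 mm and the arm is still.

**Disagreements:**
- My estimates of the disc's position from different cameras varied by up to 5 mm sideways, so I took a compromise between them.
- The networks mislabelled some points, mainly contacts and the knob in the side and top views. In the last check they did not find the knob in the top view at all, so I relied on the wrist picture for the lever.

My moves stayed clear of the jar, screwdriver, pulley, cup and carton, but I did not measure their positions again at the end.

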